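# Spin-check the blower of the air-cushion machine

## Robot

A 6-joint arm with a two-finger parallel gripper is mounted at the origin on a cart in front of the work surface, level with it; the furniture and walls round the work are solid. World frame = base frame: x ahead of the robot, y to its left, z up, the work surface at z = 0. Lengths are in m, angles in degrees, forces in N, time in s.
With the tool pointing down it reaches from about 0.3 to 0.75 m from the base axis. Payload 8.5 kg.
Tool frame: the origin (TCP) lies at the very end of the fingers, on their centre line; the grasp point (between the pads) lies 19 mm behind it; z points along the fingers, y is the direction in which the jaws open and shut (so a half turn about z gives the same grasp; the last joint's range is limited). The gripper opens to 85 mm and grips with 20 to 120 N. Pads are 22 mm wide; open, the fingers measure 114 mm over their backs; the gripper's body (76 mm by 85 mm) begins 54 mm behind the grasp point. The pads swing forward as they close: fully open they stand 13 mm farther back than shut.
Start: joints at [-86.534, 21.807, 74.336, -0, 83.858, -12.336], TCP at [0.15, -0.529, 0.21] pointing down, gripper open.
Joint ranges: [-178.18, 178.18], [-50.72, 133.34], [12.68, 142.11], [-81.47, 261.47], [9.98, 163.14], [-165.26, 165.26]. Speed limits (degrees/s): [136.94, 136.94, 180, 180, 180, 180].

## Interface

Orientations are given as a 3x3 rotation matrix whose columns are the frame's x, y, z axes.
In Python, from rig import status, vision, env gives the robot as it stands.
- The arm moves only by the tool send_rows, never from a script. Its argument "targets" is a list of rows, each a list of 7 numbers: the shift along the tool's x, y, z in units of 50 mm (1.0 is 50 mm), then the turn, a rotation vector about the tool's x, y, z in units of 8 degrees (1.0 is 8 degrees), then the finger opening in mm, from 0 to 85.4. A call has 1 to 5 rows; each row is the pose to reach, as a shift and turn from the pose commanded when the call began, along the tool's axes at that moment; what a row does not reach only later rows make up. A row lasts 1/8 s, in which the tool goes at most 62.5 mm and 10.7 degrees, less where a joint would pass 70% of its speed; a pose out of reach is approached as far as the arm can. A call with a gripper value outside its range is refused whole. The fingers move at their own pace and stop on an object; "grip_force" is the grip in N (left out, the last holds). Time passes only in rows, so rows that repeat a pose let the fingers close. It gives the time, the measured TCP pose, the force and the opening at its end, in the units of the state.
- status.observe(): the state, without advancing time (a new reading comes with each control period).
- vision.get_image(name): name is "scene" or "top" or "wrist"; returns (picture, depth): 420x560x3 uint8, red, green, blue; 420x560 float32, m along the optical axis (not along the pixel's ray), 0 where there is no reading.
- vision.camera_model(name): a dict with "camera_matrix" (3x3 intrinsics, pixels), "view" (4x4, takes a point from world to camera coordinates); the wrist camera has in their place "T_tool_cam" (4x4, takes a point from camera to tool coordinates, whose origin is the TCP and whose axes are the flange's). Camera axes: x right, y down, z forward; pixel columns grow to the right and rows downward; lengths in m; the calibration is good to about 2 mm. A picture is of the moment at which its call begins: read the wrist's pose just before it. camera_model takes no time and is no camera call.
- env.close_job(): hands the job in, once; it reports no verdict.
Trained networks look in the newest picture that a camera, given by its name, has taken for a name from the list of things; names that differ only in an ending like _2 or _b are one class to them, and where a whole thing is asked for, a point or a joint stands for the part that bears it (a point fixed in the world has none). Each returns a list of dicts, best first, with "p" (0 to 1); they miss things now and then, are a little off and sometimes report something else, mostly with a low value. They report only what shows in the picture. A call takes as long as a camera call.
- vision.masks_of(camera, label): "pixels" (420x560 bool, what is visible of it) and "extent" ([left, top, right, bottom] in pixels, round what is visible of it).
The state is a dict: "time_s": time; "q": joint angles; "qvel": joint speeds; "joint_efforts": joint torques, N m; "position": TCP position; "tool_rot": TCP orientation; "ft_force": force on the tool from outside, world axes, zero at the start; "wrist_torque": the same for the moment, N m; "grip_width": finger opening in m.
Only numpy, scipy, OpenCV 4.12 (cv2) and the standard library are available. Lean on these libraries where they do the work, as an engineer would, in place of code of your own. Each camera call takes 0.05 s, during which the arm holds its last target.

## Task

The air-cushion machine on the packing table has had its blower cleaned and must be checked before it is switched on again. Slide the clear guard on top of it fully open, give the blower's impeller a spin by hand so that it goes round at least one full turn and runs on freely by itself, then slide the guard fully shut again. Leave the things standing around the machine where they are.

Things in the scene. Friction and masses are not known exactly. Their poses are not given: they have to be found in the camera images.
- cushion_machine: air-cushion film machine, fixed: white cabinet 230 mm deep (x) by 360 mm wide (y), grey deck 105 mm above the table. Origin: centre of its underside; z up, -x the front (knobs, blank display), +y the left end, where a film roll and sealing wheels stick out 155 mm more, up to 121 mm high. Two guard tracks, 14 mm high, run along y on the deck at x = +-96 mm.
- machine_well (a point): centre, at deck height, of the round blower well in the right (-y) half of the deck: 156 mm across, 57 mm deep, at x = 0, y = -85 mm of the machine; axes as the machine's
- guard (a joint): the sliding guard on the deck: clear panel in a metal frame, 180 mm (x) by 166 mm (y), top 114 mm above the table. It slides along the machine's y: 0 = fully shut over the blower well, 0.165 m = fully open at its other stop, moved along the machine's +y over the left half of the deck. It stays where it is left and takes about 2 N to slide.
- guard_handle (a point): middle of the grip bar of the black bow handle in the middle of the guard, 150.5 mm above the table; axes as the machine's. The bar is 80 mm long along x, 12 mm thick along y (the sliding direction), 11 mm high, with 29 mm of free space under it between legs at x = +-35 mm.
- impeller (a joint): turning angle of the blower's impeller (rad), counter-clockwise from above positive, counted on through full turns, no stop either way; it starts between -0.5 and 0.5. Light bearing: pushed to 3 rad/s and let go, it coasts for about a turn or more.
- impeller_top (a point): impeller's axis at the height of its blade tops, 93 mm above the table, 12 mm below the deck; x, y turn with it, z up. Aluminium, 140 mm across, six upright radial blades at 0, 60, 120.. degrees from its x axis, 3 mm thick, from radius 19 to 70 mm, 36 mm deep down to a back plate. Shut fingertips let down into a gap can push a blade sideways, either way. Uncovered once the guard is fully open.
- gift_box: pale gift box 81 x 120 x 42 mm, loose on the table near the machine's right front corner; origin at its underside's centre; leave it
- tape_ring: roll of masking tape lying flat, 100 mm across, 25 mm high, loose on the table in front of the machine; origin at its underside's centre; leave it
- small_box: small brown cardboard box 95 x 100 x 68 mm, loose on the table by the right end of the machine, farther back than the gift box; origin at its underside's centre; leave it

How it is judged:
By the outcome, as a careful person would: the job done as asked, in the order asked, and still so for the second after the job is handed in, with the robot touching nothing.
It also fails if it takes over 58 s, if anything falls off the work surface, if the arm or the gripper's body presses on something with over 40 N, if the wrist force passes 120 N, or if a joint passes its speed limit or range.

## Working session

There is one attempt and no reset: what is moved stays moved. The work goes in short steps, Python scripts to look and compute and a tool call to move; the robot and the scene stay as the last step left them, time stands still between calls to the robot, and variables do not carry over. Pictures are saved under pics/ and viewed, and the job is handed in when it is done.

Besides the shell and the picture viewer there is one more tool, called after "Call:" in YAML: its name, and indented under it one key for each argument. send_rows: Moves the arm, as the interface text tells. Its arguments: {"type":"object","properties":{"targets":{"type":"array","items":{"type":"array","items":{"type":"number"}}},"grip_force":{"type":"number"}},"required":["targets"]}

```bash
ls; mkdir -p pics
python3 - <<'E'
from rig import status, vision, env
import cv2,numpy as np
s=status.observe();print(s)
for n in ["scene","top"]:
    p,d=vision.get_image(n);cv2.imwrite(f"pics/{n}0.png",p[:,:,::-1]);np.savez(f"{n}0.npz",p=p,d=d)
    print(vision.camera_model(n))
print(vision.camera_model("wrist"))
for l in ["cushion_machine","guard","guard_handle","gift_box","tape_ring","small_box"]:
    for r in vision.masks_of("top",l)[:2]: print(l,r["p"],r["extent"])
print(status.observe()["time_s"])
E
```

```text
pics
{'time_s': 0.0, 'q': array([-8.65367156e+01,  2.18416342e+01,  7.43856867e+01,  3.28387277e-04,
        8.38581760e+01, -1.23358054e+01]), 'qvel': array([-0.03695363,  0.01061984, -0.01320663, -0.02564807,  0.12770698,
       -0.02914438]), 'joint_efforts': array([ 1.15953011e-03, -4.48458588e+01, -2.31277120e+01, -1.35873570e-04,
        4.77587091e-03,  4.26280707e-06]), 'position': array([ 0.14972452, -0.52888705,  0.20980028]), 'tool_rot': array([[ 9.62222501e-01,  2.72264306e-01, -8.44541571e-05],
       [ 2.72264125e-01, -9.62221402e-01,  1.48982087e-03],
       [ 3.24361448e-04, -1.45653300e-03, -9.99998887e-01]]), 'ft_force': array([-0.98732146,  0.23202677, -0.50575461]), 'wrist_torque': array([-0.01665655,  0.02317552,  0.01862479]), 'grip_width': 0.08551938565702907}
{'camera_matrix': array([[501.65902748,   0.        , 272.6161665 ],
       [  0.        , 501.65902748, 206.43492862],
       [  0.        ,   0.        ,   1.        ]]), 'view': array([[-8.85056085e-01, -4.65483801e-01,  7.47038864e-04,
         4.99156979e-01],
       [-2.69477679e-01,  5.11066380e-01
[... 787 characters left out ...]
 0.        ,   1.        ]]), 'T_tool_cam': array([[-2.95056127e-04, -9.52419678e-01, -3.04789550e-01,
         7.82478478e-02],
       [ 9.99999637e-01, -3.75046161e-05, -8.50868690e-04,
        -1.37405835e-04],
       [ 7.98953068e-04, -3.04789691e-01,  9.52419344e-01,
        -1.64151854e-01],
       [ 0.00000000e+00,  0.00000000e+00,  0.00000000e+00,
         1.00000000e+00]])}
cushion_machine 0.66 [119.3, 155.6, 313.0, 249.7]
guard 0.67 [234.6, 166.0, 301.5, 229.6]
guard_handle 0.81 [233.3, 166.5, 296.9, 229.2]
gift_box 0.55 [314.7, 216.2, 359.3, 244.8]
gift_box 0.44 [235.2, 166.1, 297.4, 228.4]
tape_ring 0.89 [185.4, 254.8, 214.7, 288.1]
small_box 0.83 [321.6, 172.4, 362.2, 209.4]
0.4
```

View pics/top0.png

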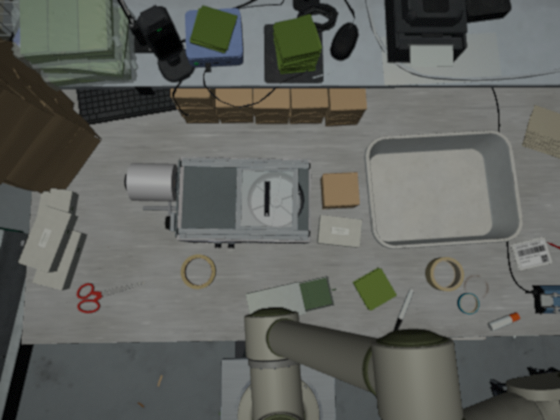

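View pics/scene0.png

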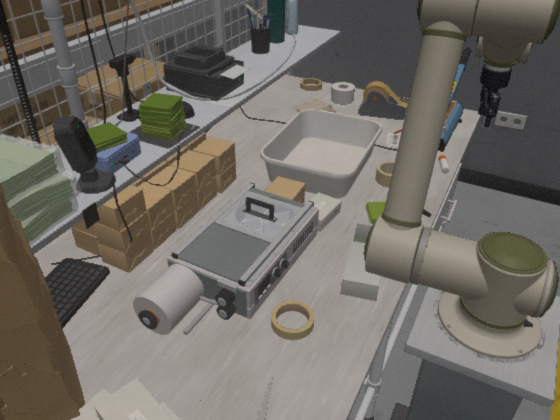

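The top view shows the machine at px x 177–310, y 157–243, with the handle at about (267,198). The small box and gift box are on its right and the tape ring is in front.

```bash
cat > h.py <<'E'
import numpy as np,cv2
from rig import status,vision
def cloud(name,d,s=None):
    m=vision.camera_model(name);K=m["camera_matrix"]
    if "view" in m: T=np.linalg.inv(m["view"])
    else:
        W=np.eye(4);W[:3,:3]=s["tool_rot"];W[:3,3]=s["position"];T=W@m["T_tool_cam"]
    v,u=np.mgrid[0:d.shape[0],0:d.shape[1]]
    P=np.stack([(u-K[0,2])/K[0,0]*d,(v-K[1,2])/K[1,1]*d,d],-1)
    P=P@T[:3,:3].T+T[:3,3];P[d<=0]=np.nan
    return P
E
python3 - <<'E'
from h import *
z=np.load("top0.npz");P=cloud("top",z["d"])
for (u,v) in [(230,300),(267,198),(200,195),(262,215),(340,190),(340,232),(250,162),(250,237),(150,180),(245,240)]:
    print((u,v),P[v,u].round(3))
sub=P[150:255,110:320].reshape(-1,3)
for lo,hi in [(.095,.13),(.112,.13)]:
    q=sub[(sub[:,2]>lo)&(sub[:,2]<hi)]
    # exclude roll
    r=cv2.minAreaRect((q[:,:2]*1000).astype(np.float32));print(lo,len(q),r)
q=sub[(sub[:,2]>.14)&(sub[:,2]<.17)];print("handle",len(q),q.mean(0),q.min(0),q.max(0),cv2.minAreaRect((q[:,:2]*1000).astype(np.float32)))
cv2.imwrite("pics/crop0.png",cv2.resize(z["p"][145:260,110:370,::-1],None,fx=3,fy=3,interpolation=cv2.INTER_CUBIC))
E
```

```text
(230, 300) [ 0.312  0.135 -0.005]
(267, 198) [0.584 0.025 0.15 ]
(200, 195) [0.601 0.207 0.102]
(262, 215) [0.543 0.039 0.115]
(340, 190) [ 0.618 -0.182  0.065]
(340, 232) [ 0.501 -0.181  0.042]
(250, 162) [0.691 0.071 0.107]
(250, 237) [0.485 0.071 0.109]
(150, 180) [0.641 0.339 0.117]
(245, 240) [0.478 0.085 0.101]
0.095 12453 ((591.3241577148438, 155.35281372070312), (496.68475341796875, 232.484619140625), 88.64065551757812)
0.112 4462 ((592.3599243164062, 155.17263793945312), (495.10369873046875, 218.455810546875), 89.28871154785156)
handle 134 [0.58987448 0.02530129 0.1547795 ] [0.548927   0.01900216 0.14921832] [0.62826537 0.03018144 0.16047709] ((588.60888671875, 24.60140037536621), (10.48940372467041, 79.3165512084961), 89.4415054321289)
```

View pics/crop0.png

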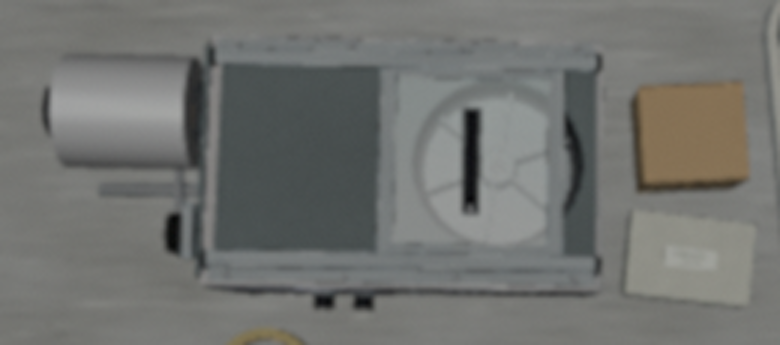

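Run:
```python
from h import *
z=np.load("top0.npz");P=cloud("top",z["d"])
sub=P[150:255,175:320].reshape(-1,3)
q=sub[(sub[:,2]>.09)&(sub[:,2]<.135)]
r=cv2.minAreaRect((q[:,:2]*1000).astype(np.float32));print(len(q),r, cv2.boxPoints(r))
# edges by row: right end y for each row; front/back edge per col
Z=P[...,2]
for v in range(160,242,8):
    c=[u for u in range(170,325) if .09<Z[v,u]<.13]; print(v,c[0],P[v,c[0]].round(3),c[-1],P[v,c[-1]].round(3))
for u in range(185,306,15):
    c=[v for v in range(148,255) if .09<Z[v,u]<.13]; print(u,c[0],P[c[0],u].round(3),c[-1],P[c[-1],u].round(3))
```

```text
10961 ((589.4862060546875, 93.4871826171875), (373.3905944824219, 235.55697631835938), 88.60355377197266) [[467.1929  -90.28238]
 [702.67993 -96.02295]
 [711.77954 277.25674]
 [476.29248 282.9973 ]]
160 179 [0.7   0.267 0.1  ] 310 [ 0.697 -0.095  0.099]
168 170 [0.675 0.288 0.112] 310 [ 0.674 -0.094  0.102]
176 170 [0.651 0.286 0.118] 310 [ 0.652 -0.094  0.101]
184 170 [0.63  0.286 0.115] 310 [ 0.63  -0.094  0.097]
192 170 [0.609 0.287 0.108] 310 [ 0.608 -0.094  0.094]
200 177 [0.588 0.269 0.104] 310 [ 0.585 -0.092  0.102]
208 176 [0.567 0.272 0.101] 310 [ 0.563 -0.092  0.097]
216 171 [0.543 0.282 0.113] 310 [ 0.541 -0.092  0.098]
224 170 [0.524 0.288 0.094] 310 [ 0.519 -0.091  0.099]
232 175 [0.502 0.274 0.099] 310 [ 0.497 -0.09   0.101]
240 178 [0.48  0.266 0.096] 310 [ 0.476 -0.09   0.1  ]
185 157 [0.709 0.251 0.097] 241 [0.477 0.247 0.094]
200 157 [0.708 0.209 0.101] 241 [0.477 0.207 0.095]
215 158 [0.705 0.168 0.1  ] 241 [0.476 0.166 0.098]
230 158 [0.705 0.126 0.1  ] 241 [0.476 0.126 0.094]
245 158 [0.705 0.085 0.098] 241 [0.475 0.085 0.097]
260 159 [0.7   0.043 0.106] 241 [0.475 0.045 0.099]
275 159 [0.701 0.002 0.101] 241 [0.474 0.005 0.101]
290 159 [ 0.7   -0.04   0.102] 241 [ 0.474 -0.036  0.1  ]
305 159 [ 0.7   -0.081  0.101] 242 [ 0.471 -0.077  0.093]
```

```bash
cat >> h.py <<'E'
from scipy.spatial.transform import Rotation as Ro
YAW=-1.1
def Rt(yaw=YAW):
    c,s=np.cos(np.radians(yaw)),np.sin(np.radians(yaw))
    return np.array([[c,s,0],[s,-c,0],[0,0,-1.]])
def go(p,yaw=YAW,s=None):
    s=s or status.observe();R=s["tool_rot"]
    d=R.T@(np.array(p)-s["position"])/.05
    r=Ro.from_matrix(R.T@Rt(yaw)).as_rotvec(degrees=True)/8
    return d.round(3),r.round(3)
E
python3 - <<'E'
from h import *
print(go([.40,-.25,.27]));print(go([.588,.025,.21]));
E
```

```text
(array([ 6.336, -4.009, -1.192]), array([-2.000e-03, -0.000e+00,  2.113e+00]))
(array([ 1.1452e+01, -8.2770e+00,  9.0000e-03]), array([-2.000e-03, -0.000e+00,  2.113e+00]))
```

Call:
send_rows:
  targets:
    - [1.0,-0.7,-1.2,0,0,1,85]
    - [2,-1.4,-1.2,0,0,2.1,85]
    - [3,-2.0,-1.2,0,0,2.1,85]
    - [4,-2.6,-1.2,0,0,2.1,85]
    - [5,-3.3,-1.2,0,0,2.1,85]

```text
time_s: 1.02
position: [0.3423, -0.3058, 0.2706]
tool_rot: [[1.0, -0.018, 0.0], [-0.018, -1.0, -0.0], [0.0, 0.0, -1.0]]
ft_force: [0.8, -0.4, 0.2]
grip_width: 0.0851
```

Run:
```python
from h import *
s=status.observe();print(s["time_s"],s["position"],s["ft_force"]);print(go([.588,.025,.25]))
```

```text
1.025 [ 0.342325   -0.3057544   0.27062938] [ 0.75588591 -0.37042055  0.21136535]
(array([ 4.795, -6.701,  0.412]), array([ 0.004, -0.003,  0.01 ]))
```

Call:
send_rows:
  targets:
    - [0.6,-0.8,0,0,0,0,85]
    - [1.2,-1.7,0,0,0,0,85]
    - [1.9,-2.6,0,0,0,0,85]
    - [2.5,-3.5,0,0,0,0,85]
    - [3.1,-4.4,0,0,0,0,85]

```text
time_s: 1.65
position: [0.5009, -0.0884, 0.2705]
tool_rot: [[1.0, -0.017, 0.0], [-0.017, -1.0, -0.0], [0.0, 0.0, -1.0]]
ft_force: [0.1, -0.5, -0.2]
grip_width: 0.0854
```

Call:
send_rows:
  targets:
    - [0.6,-0.8,0.1,0,0,0,70]
    - [1.2,-1.6,0.2,0,0,0,60]
    - [1.6,-2.2,0.4,0,0,0,60]
    - [1.7,-2.3,0.4,0,0,0,60]

```text
time_s: 2.15
position: [0.5874, 0.0251, 0.2493]
tool_rot: [[1.0, -0.015, -0.002], [-0.015, -1.0, 0.0], [-0.002, -0.0, -1.0]]
ft_force: [-0.3, -0.0, 0.8]
grip_width: 0.0597
```

Run:
```python
from h import *
s=status.observe();print(s["time_s"],s["position"])
p,d=vision.get_image("wrist");cv2.imwrite("pics/w1.png",p[:,:,::-1])
P=cloud("wrist",d,s);m=(P[...,2]>.14)&(P[...,2]<.165)&(P[...,0]>.5)&(P[...,0]<.66)&(abs(P[...,1]-.025)<.04)
q=P[m];print(len(q),q.mean(0),cv2.minAreaRect((q[:,:2]*1000).astype(np.float32)))
np.savez("w1.npz",p=p,d=d,P=P)
print(go([.588,.025,.127]))
```

```text
2.15 [0.58737898 0.02514224 0.24925896]
1386 [0.59304514 0.02610938 0.1559723 ] ((590.0769653320312, 26.0141544342041), (11.457704544067383, 79.50698852539062), 88.89817810058594)
(array([ 0.011, -0.01 ,  2.457]), array([-0.001,  0.007,  0.025]))
```

View pics/w1.png

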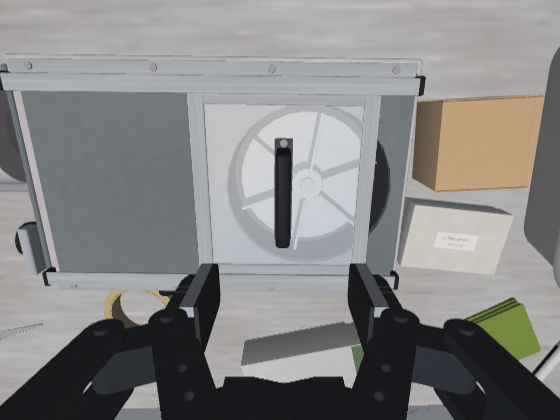

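The wrist picture shows the handle at px (284,192), lined up with the jaws. Blades are visible under the panel and the guard is slightly open. The next move lowers the gripper over the handle bar.

Call:
send_rows:
  targets:
    - [0.05,0,0.8,0,0,0,50]
    - [0.05,-0.02,1.6,0,0,0,50]
    - [0.05,-0.02,2.2,0,0,0,50]
    - [0.05,-0.02,2.42,0,0,0,45]
    - [0.05,-0.02,2.42,0,0,0,30]

```text
time_s: 2.82
position: [0.5896, 0.0237, 0.13]
tool_rot: [[1.0, -0.018, 0.0], [-0.018, -1.0, -0.0], [0.0, 0.0, -1.0]]
ft_force: [-0.2, 0.1, 0.5]
grip_width: 0.03
```

Call:
send_rows:
  targets:
    - [0,0,0,0,0,0,15]
    - [0,0,0,0,0,0,8]
    - [0,0,0,0,0,0,5]
    - [0,0,0,0,0,0,5]
  grip_force: 30

```text
time_s: 3.32
position: [0.5902, 0.0242, 0.131]
tool_rot: [[1.0, -0.017, 0.003], [-0.017, -1.0, -0.001], [0.003, 0.001, -1.0]]
ft_force: [-0.5, -0.7, 6.0]
grip_width: 0.0109
```

Call:
send_rows:
  targets:
    - [0,-0.3,0,0,0,0,5]
    - [0,-0.8,0,0,0,0,5]
    - [0,-1.3,0,0,0,0,5]
    - [0,-1.8,0,0,0,0,5]
    - [0,-2.2,0,0,0,0,5]

```text
time_s: 3.95
position: [0.5932, 0.135, 0.131]
tool_rot: [[1.0, -0.017, 0.005], [-0.017, -1.0, -0.001], [0.005, 0.0, -1.0]]
ft_force: [6.0, -2.9, 4.5]
grip_width: 0.0105
```

Call:
send_rows:
  targets:
    - [0,-0.2,0,0,0,0,5]
    - [0,-0.35,0,0,0,0,5]
    - [0,-0.45,0,0,0,0,5]
    - [0,-0.5,0,0,0,0,5]

```text
time_s: 4.45
position: [0.5938, 0.1594, 0.131]
tool_rot: [[1.0, -0.017, 0.006], [-0.017, -1.0, -0.0], [0.006, 0.0, -1.0]]
ft_force: [5.8, -1.3, 5.7]
grip_width: 0.0108
```

Call:
send_rows:
  targets:
    - [0.04,-0.1,0,0,0,0,5]
    - [0.04,-0.15,0,0,0,0,5]
    - [0.04,-0.2,0,0,0,0,5]

```text
time_s: 4.82
position: [0.594, 0.1667, 0.131]
tool_rot: [[1.0, -0.018, 0.0], [-0.018, -1.0, -0.006], [0.0, 0.006, -1.0]]
ft_force: [-4.4, -19.9, 11.5]
grip_width: 0.0108
```

Call:
send_rows:
  targets:
    - [0,-0.06,0,0,0,0,5]
    - [0,-0.1,0,0,0,0,5]
    - [0,-0.14,0,0,0,0,5]

```text
time_s: 5.2
position: [0.594, 0.1669, 0.1309]
tool_rot: [[1.0, -0.021, -0.002], [-0.021, -1.0, -0.018], [-0.002, 0.018, -1.0]]
ft_force: [-7.3, -48.6, 13.3]
grip_width: 0.0106
```

The guard is hard against its open stop at y≈0.167, so shut should be at about y≈0.002. Next: take off the pressure, release and rise.

Call:
send_rows:
  targets:
    - [-0.02,0.2,0,0,0,0,5]
    - [-0.02,0.24,0,0,0,0,25]
    - [-0.02,0.24,0,0,0,0,45]
    - [-0.02,0.24,0,0,0,0,50]

```text
time_s: 5.7
position: [0.5927, 0.1649, 0.1291]
tool_rot: [[1.0, -0.017, -0.001], [-0.017, -1.0, 0.0], [-0.001, -0.0, -1.0]]
ft_force: [0.4, -0.8, -0.7]
grip_width: 0.0499
```

Call:
send_rows:
  targets:
    - [0,0,-0.6,0,0,0,50]
    - [0,0.5,-1.6,0,0,0,20]
    - [0,1.5,-2.6,0,0,0,0]
    - [0,2.5,-2.6,0,0,0,0]
    - [0,3.3,-2.6,0,0,0,0]

```text
time_s: 6.32
position: [0.5901, -0.0022, 0.2601]
tool_rot: [[1.0, -0.018, 0.001], [-0.018, -1.0, -0.0], [0.001, 0.0, -1.0]]
ft_force: [0.5, -0.4, -0.6]
grip_width: 0.0003
```

Run:
```python
from h import *
s=status.observe();print(s["time_s"],s["position"],s["grip_width"])
p,d=vision.get_image("wrist");cv2.imwrite("pics/w2.png",p[:,:,::-1])
P=cloud("wrist",d,s);np.savez("w2.npz",p=p,d=d,P=P)
t,d2=vision.get_image("top");cv2.imwrite("pics/t2.png",cv2.resize(t[145:260,110:370,::-1],None,fx=3,fy=3,interpolation=cv2.INTER_CUBIC))
Q=cloud("top",d2)
for Z in (P,Q):
    m=(Z[...,2]>.14)&(Z[...,2]<.17)&(abs(Z[...,0]-.59)<.06)&(abs(Z[...,1]-.165)<.05);q=Z[m]
    if len(q): print(len(q),q.mean(0))
for l in ["impeller"]:
    for c in ["wrist","top"]:
        for r in vision.masks_of(c,l)[:2]: print(c,r["p"],r["extent"])
```

```text
6.325 [ 0.59010287 -0.00218114  0.26012039] 0.00026330271628560037
1803 [0.5961973  0.16190165 0.15424984]
154 [0.59180325 0.16290211 0.15401257]
wrist 0.65 [219.4, 116.7, 346.5, 251.0]
top 0.81 [251.0, 188.8, 297.3, 213.3]
```

View pics/w2.png

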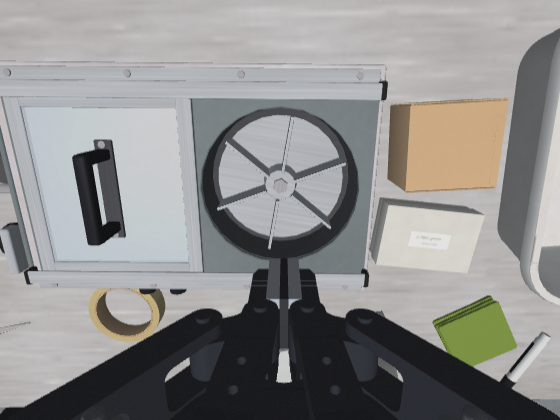

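View pics/t2.png

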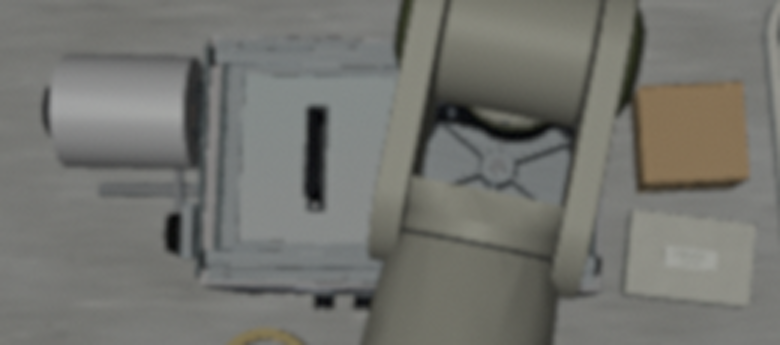

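The guard is open and the impeller is uncovered, hub at px (281,184). The camera puts the handle 2–4 mm short of where the stop was, so I'll nudge it home with shut fingers, which can only push.

Call:
send_rows:
  targets:
    - [0,-1.0,0,0,0,0,0]
    - [0,-2.0,0.6,0,0,0,0]
    - [0,-2.5,1.4,0,0,0,0]
    - [0,-2.5,2.2,0,0,0,0]
    - [0,-2.5,2.4,0,0,0,0]

```text
time_s: 7.15
position: [0.5909, 0.126, 0.1372]
tool_rot: [[1.0, -0.015, -0.005], [-0.015, -1.0, 0.0], [-0.005, -0.0, -1.0]]
ft_force: [1.5, 0.8, 0.9]
grip_width: 0.0
```

Call:
send_rows:
  targets:
    - [0,-0.15,0,0,0,0,0]
    - [0,-0.3,0,0,0,0,0]
    - [0,-0.4,0,0,0,0,0]
    - [0,-0.48,0,0,0,0,0]

```text
time_s: 7.65
position: [0.5929, 0.1487, 0.1401]
tool_rot: [[1.0, -0.017, 0.001], [-0.017, -1.0, 0.0], [0.001, -0.0, -1.0]]
ft_force: [1.0, -0.3, -0.3]
grip_width: 0.0001
```

Call:
send_rows:
  targets:
    - [0,-0.06,0,0,0,0,0]
    - [0,-0.12,0,0,0,0,0]
    - [0,-0.18,0,0,0,0,0]

```text
time_s: 8.02
position: [0.5929, 0.1575, 0.1394]
tool_rot: [[1.0, -0.018, -0.0], [-0.018, -1.0, 0.0], [-0.0, -0.0, -1.0]]
ft_force: [0.3, -0.2, -0.4]
grip_width: 0.0003
```

Call:
send_rows:
  targets:
    - [0,-0.06,0,0,0,0,0]
    - [0,-0.12,0,0,0,0,0]
    - [0,-0.15,0,0,0,0,0]

```text
time_s: 8.4
position: [0.593, 0.165, 0.1394]
tool_rot: [[1.0, -0.017, -0.0], [-0.017, -1.0, 0.0], [-0.0, -0.0, -1.0]]
ft_force: [0.6, 0.0, -0.0]
grip_width: 0.0004
```

Run:
```python
from h import *
p,d=vision.get_image("wrist");cv2.imwrite("pics/w3.png",p[:,:,::-1])
p,d=vision.get_image("scene");cv2.imwrite("pics/s3.png",cv2.resize(p[150:330,130:340,::-1],None,fx=3,fy=3))
```

```text
(no output)
```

View pics/w3.png

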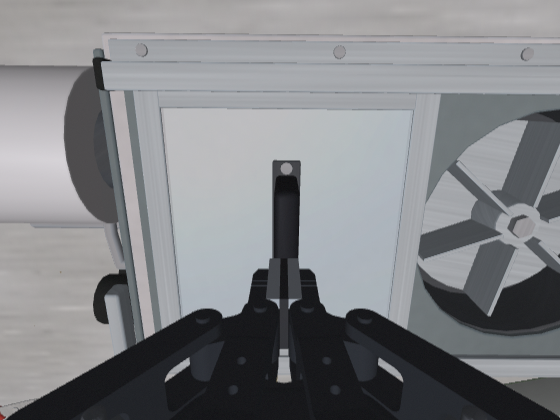

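View pics/s3.png

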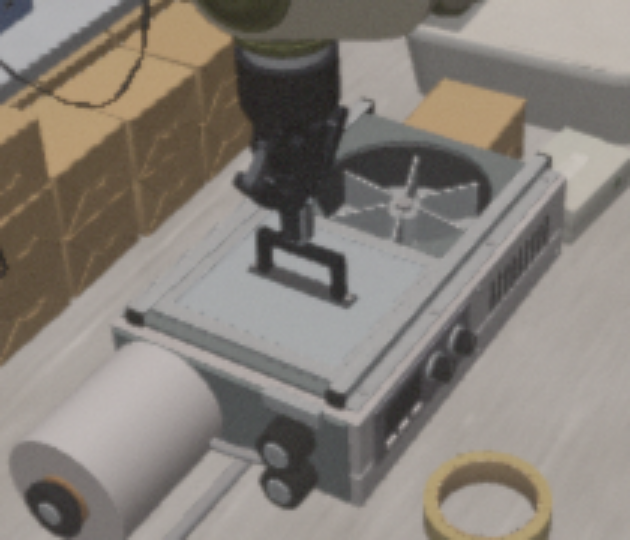

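Run:
```python
from h import *
s=status.observe()
p,d=vision.get_image("wrist");P=cloud("wrist",d,s)
for v in [165,180,190,200,215,230,245]: print(v,[P[v,u].round(3).tolist() for u in (274,285,296)])
for u in range(100,170,5): print(u,P[200,u].round(3))
print(s["position"],s["ft_force"],s["time_s"])
```

```text
165 [[0.639, 0.17, 0.116], [0.639, 0.164, 0.118], [0.639, 0.158, 0.117]]
180 [[0.63, 0.17, 0.117], [0.633, 0.164, 0.131], [0.633, 0.158, 0.129]]
190 [[0.632, 0.169, 0.146], [0.633, 0.164, 0.152], [0.632, 0.159, 0.15]]
200 [[0.629, 0.169, 0.154], [0.629, 0.164, 0.156], [0.629, 0.159, 0.156]]
215 [[0.621, 0.169, 0.154], [0.622, 0.164, 0.157], [0.622, 0.159, 0.156]]
230 [[0.614, 0.17, 0.154], [0.614, 0.164, 0.156], [0.614, 0.159, 0.156]]
245 [[0.606, 0.17, 0.155], [0.607, 0.164, 0.156], [0.606, 0.159, 0.155]]
100 [0.614 0.284 0.095]
105 [0.613 0.284 0.09 ]
110 [0.611 0.284 0.084]
115 [0.615 0.271 0.102]
120 [0.615 0.269 0.101]
125 [0.615 0.265 0.101]
130 [0.615 0.262 0.101]
135 [0.615 0.259 0.101]
140 [0.616 0.254 0.106]
145 [0.617 0.25  0.107]
150 [0.618 0.244 0.114]
155 [0.619 0.241 0.114]
160 [0.619 0.238 0.115]
165 [0.619 0.235 0.116]
[0.5929799  0.16500016 0.13940517] [ 0.02443303  0.63728997 -0.72898234] 8.5
```

Run:
```python
from h import *
p,d=vision.get_image("wrist");cv2.imwrite("pics/w4.png",cv2.resize(p[150:360,200:370,::-1],None,fx=3.5,fy=2.8,interpolation=cv2.INTER_CUBIC))
p,d=vision.get_image("scene");cv2.imwrite("pics/s4.png",cv2.resize(p[190:260,200:255,::-1],None,fx=8,fy=8,interpolation=cv2.INTER_CUBIC))
P=cloud("scene",d)
for (u,v) in [(228,215),(229,222),(229,228),(229,232),(227,205),(232,235),(229,238)]: print(u,v,P[v,u].round(3))
m=vision.camera_model("scene");s=status.observe()
for z in (.1394,.156):
    q=m["view"]@np.array([*s["position"][:2],z,1]);q=m["camera_matrix"]@q[:3];print(z,q[:2]/q[2])
```

```text
228 215 [0.585 0.178 0.212]
229 222 [0.587 0.173 0.188]
229 228 [0.587 0.174 0.171]
229 232 [0.591 0.169 0.155]
227 205 [0.582 0.184 0.244]
232 235 [0.583 0.169 0.149]
229 238 [0.611 0.141 0.11 ]
0.1394 [229.5050925  235.91643274]
0.156 [229.16018514 230.39939638]
```

View pics/w4.png

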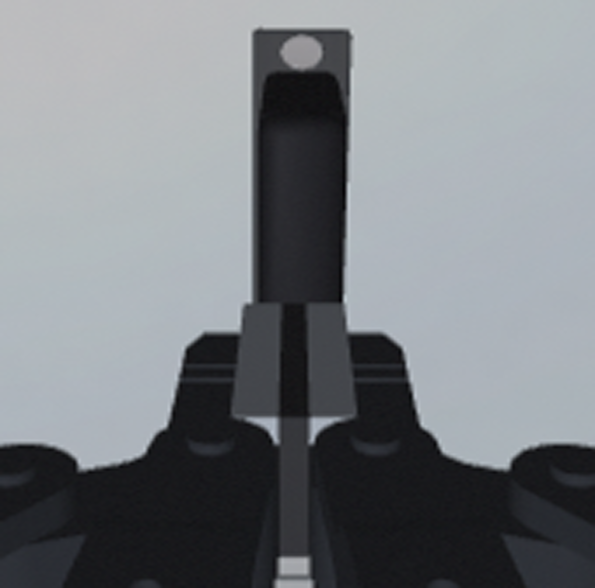

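View pics/s4.png

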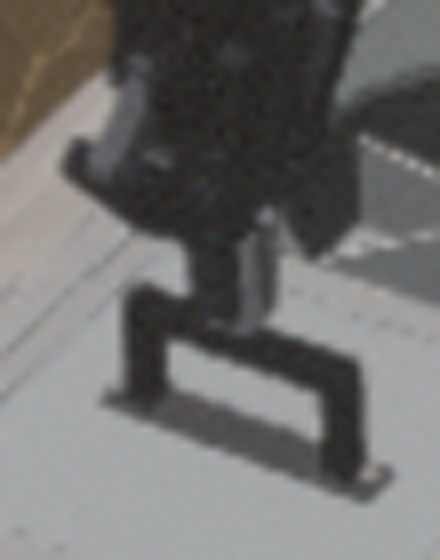

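Run:
```python
from h import *
m=vision.camera_model("wrist");T=np.linalg.inv(m["T_tool_cam"])
for x in (-.011,0,.011):
  for z in (-.019,-.0,.0):
    q=T@np.array([x,0,z,1]);k=m["camera_matrix"]@q[:3];print(x,z,k[:2]/k[2],q[2])
z=np.load("w2.npz");d=z["d"]
for v in range(250,300,4): print(v,d[v,270:300:6].round(3), z["P"][v,276].round(3))
```

```text
-0.011 -0.019 [284.16360791 292.59029223] 0.16544175127102825
-0.011 -0.0 [284.12446846 274.032514  ] 0.18353639588464815
-0.011 0.0 [284.12446846 274.032514  ] 0.18353639588464815
0 -0.019 [284.17055956 272.79313214] 0.1620866723272538
0 -0.0 [284.1299932  255.87792025] 0.1801813169408737
0 0.0 [284.1299932  255.87792025] 0.1801813169408737
0.011 -0.019 [284.17780508 252.15907458] 0.15873159338347934
0.011 -0.0 [284.13572758 237.03440051] 0.17682623799709923
0.011 0.0 [284.13572758 237.03440051] 0.17682623799709923
250 [0.375 0.376 0.378 0.375 0.372] [0.512 0.008 0.079]
254 [0.364 0.366 0.366 0.366 0.364] [0.512 0.008 0.09 ]
258 [0.151 0.153 0.153 0.152 0.152] [0.601 0.001 0.285]
262 [0.149 0.149 0.148 0.149 0.148] [0.601 0.001 0.29 ]
266 [0.143 0.145 0.146 0.145 0.145] [0.601 0.001 0.293]
270 [0.142 0.142 0.14  0.14  0.14 ] [0.601 0.001 0.297]
274 [0.137 0.137 0.137 0.138 0.138] [0.602 0.001 0.302]
278 [0.134 0.135 0.134 0.134 0.134] [0.601 0.001 0.304]
282 [0.132 0.132 0.131 0.132 0.132] [0.601 0.001 0.308]
286 [0.129 0.    0.13  0.129 0.128] [nan nan nan]
290 [0.127 0.125 0.125 0.126 0.126] [0.602 0.001 0.314]
294 [0.122 0.123 0.123 0.122 0.123] [0.602 0.001 0.317]
298 [0.121 0.121 0.12  0.121 0.121] [0.601 0.001 0.319]
```

The zoomed views show the shut fingertips hovering just above the bar. They end about 20 mm higher than the reported TCP, so nothing was pushed. I'll back off, go lower and push again.

Call:
send_rows:
  targets:
    - [0,0.5,-0.1,0,0,0,0]
    - [0,0.9,0,0,0,0,0]
    - [0,0.9,0.3,0,0,0,0]
    - [0,0.9,0.42,0,0,0,0]
    - [0,0.9,0.42,0,0,0,0]

```text
time_s: 9.28
position: [0.5918, 0.1204, 0.1174]
tool_rot: [[1.0, -0.017, -0.002], [-0.017, -1.0, 0.0], [-0.002, -0.0, -1.0]]
ft_force: [-0.1, 0.7, 0.0]
grip_width: -0.0005
```

Run:
```python
from h import *
p,d=vision.get_image("scene");cv2.imwrite("pics/s5.png",cv2.resize(p[190:260,200:255,::-1],None,fx=8,fy=8,interpolation=cv2.INTER_CUBIC))
```

```text
(no output)
```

View pics/s5.png

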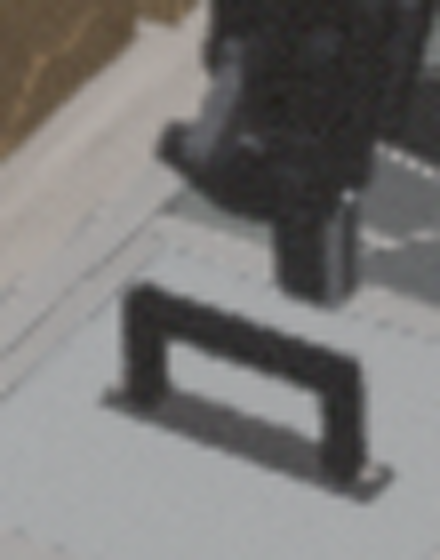

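Run:
```python
from h import *
m=vision.camera_model("scene");s=status.observe()
for z in (.1174,.13,.14,.15):
    q=m["view"]@np.array([*s["position"][:2],z,1]);q=m["camera_matrix"]@q[:3];print(z,q[:2]/q[2])
```

```text
0.1174 [239.7534408  233.04753566]
0.13 [239.56238612 229.00223622]
0.14 [239.40913479 225.7573665 ]
0.15 [239.25442704 222.48165948]
```

Call:
send_rows:
  targets:
    - [0,-0.2,0,0,0,0,0]
    - [0,-0.4,0,0,0,0,0]
    - [0,-0.55,0,0,0,0,0]
    - [0,-0.65,0,0,0,0,0]

```text
time_s: 9.82
position: [0.5927, 0.1475, 0.1187]
tool_rot: [[1.0, -0.018, -0.001], [-0.018, -1.0, -0.012], [-0.001, 0.012, -1.0]]
ft_force: [-4.1, -39.9, 5.1]
grip_width: 0.0002
```

The guard is confirmed at its open stop: −40 N with no further motion. The real shut tip sits about 17 mm above the reported TCP. Next I measure the impeller.

Call:
send_rows:
  targets:
    - [0,0.3,0,0,0,0,0]
    - [0,0.6,-0.3,0,0,0,0]
    - [0,0.8,-1.2,0,0,0,0]

```text
time_s: 10.2
position: [0.5913, 0.1117, 0.1782]
tool_rot: [[1.0, -0.018, -0.004], [-0.018, -1.0, 0.0], [-0.004, -0.0, -1.0]]
ft_force: [0.6, 0.2, 1.2]
grip_width: 0.0001
```

Run:
```python
from h import *
z=np.load("w2.npz");P=z["P"];p=z["p"]
m=(P[...,2]>.083)&(P[...,2]<.1)&(np.hypot(P[...,0]-.588,P[...,1])<.074)
q=P[m];print(len(q),q.mean(0))
v,u=np.nonzero(m);c=(p*0.6).astype(np.uint8)[:,:,::-1].copy();c[m]=(0,0,255);cv2.imwrite("pics/w2m.png",c[90:270,190:370].repeat(3,0).repeat(3,1))
# well rim: deck pts vs lower pts -> fit circle to floor-depth pixel contour at deck height
low=((P[...,2]<.099)&(P[...,2]>.0)&(np.hypot(P[...,0]-.588,P[...,1])<.12)).astype(np.uint8)
for uv in [(281,184),(290,120),(345,165),(329,227),(270,247),(219,208),(227,143)]: print(uv,P[uv[1],uv[0]].round(3))
print(status.observe()["position"],status.observe()["time_s"])
```

```text
2025 [0.59101506 0.00191364 0.0900676 ]
(281, 184) [0.591 0.001 0.092]
(290, 120) [ 0.654 -0.009  0.094]
(345, 165) [ 0.601 -0.072  0.047]
(329, 227) [ 0.544 -0.049  0.095]
(270, 247) [0.522 0.014 0.094]
(219, 208) [0.567 0.066 0.093]
(227, 143) [0.633 0.053 0.094]
[0.59125462 0.11168696 0.17819994] 10.2
```

View pics/w2m.png

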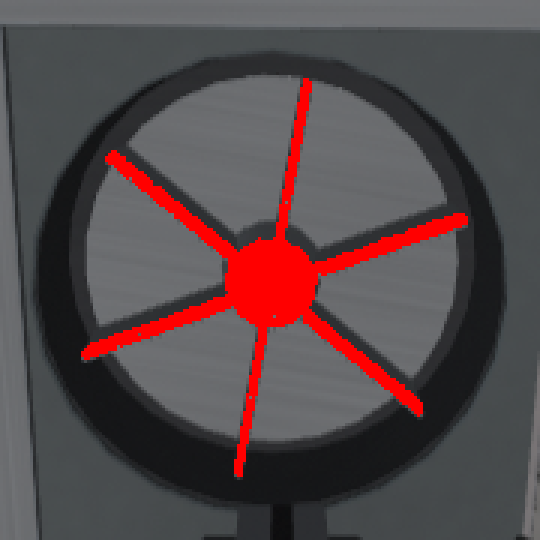

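Run:
```python
from h import *
print(go([.631,.0265,.14]));print(go([.631,.0265,.057]))
```

```text
(array([0.828, 1.69 , 0.76 ]), array([-0.002,  0.029,  0.01 ]))
(array([0.835, 1.69 , 2.42 ]), array([-0.002,  0.029,  0.01 ]))
```

Call:
send_rows:
  targets:
    - [0.4,0.8,0,0,0,0,0]
    - [0.83,1.69,0.3,0,0,0,0]
    - [0.83,1.69,1.0,0,0,0,0]
    - [0.83,1.69,1.2,0,0,0,0]
    - [0.83,1.69,1.2,0,0,0,0]

```text
time_s: 10.82
position: [0.6321, 0.0276, 0.1191]
tool_rot: [[1.0, -0.017, 0.0], [-0.017, -1.0, 0.0], [0.0, -0.0, -1.0]]
ft_force: [-0.3, 0.6, 0.8]
grip_width: 0.0001
```

Run:
```python
from h import *
s=status.observe();print(s["time_s"],s["position"])
p,d=vision.get_image("wrist");cv2.imwrite("pics/w6.png",p[:,:,::-1])
p,d=vision.get_image("scene");cv2.imwrite("pics/s6.png",cv2.resize(p[150:270,190:330,::-1],None,fx=5,fy=5,interpolation=cv2.INTER_CUBIC))
print(go([.631,.0265,.057]))
```

```text
10.825 [0.63213439 0.0275862  0.11913863]
(array([-0.037,  0.022,  1.263]), array([ 0.001, -0.018,  0.019]))
```

View pics/w6.png

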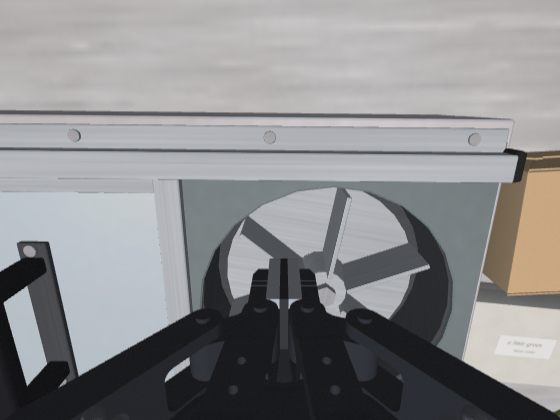

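View pics/s6.png

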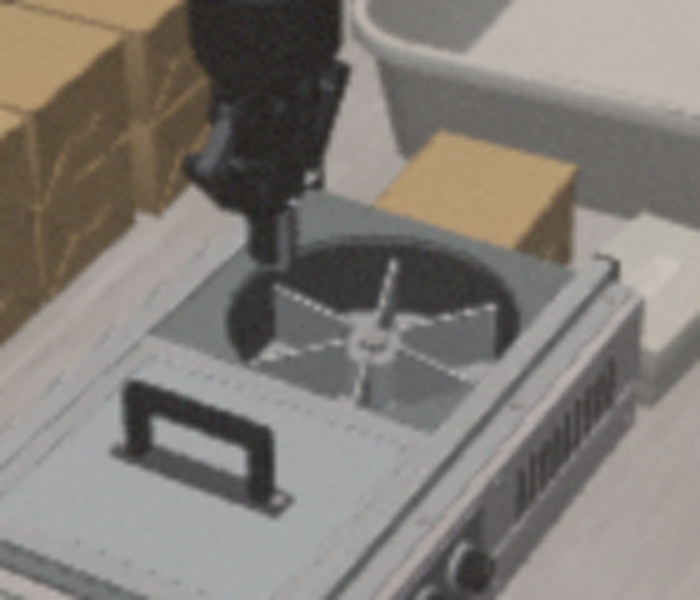

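Both views show the fingertips above the gap between the back blades, clear of the walls. Going down.

Call:
send_rows:
  targets:
    - [-0.02,0.02,0.5,0,0,0,0]
    - [-0.02,0.02,0.9,0,0,0,0]
    - [-0.02,0.02,1.2,0,0,0,0]
    - [-0.02,0.02,1.22,0,0,0,0]

```text
time_s: 11.42
position: [0.631, 0.0264, 0.0573]
tool_rot: [[1.0, -0.017, -0.001], [-0.017, -1.0, 0.0], [-0.001, -0.0, -1.0]]
ft_force: [-0.4, -0.1, -0.3]
grip_width: 0.0002
```

Run:
```python
from h import *
s=status.observe();print(s["time_s"],s["position"],s["ft_force"])
p,d=vision.get_image("scene");cv2.imwrite("pics/s7.png",cv2.resize(p[150:270,190:330,::-1],None,fx=5,fy=5,interpolation=cv2.INTER_CUBIC))
```

```text
11.425 [0.63102242 0.02640625 0.05729482] [-0.42756416 -0.13905474 -0.34913774]
```

View pics/s7.png

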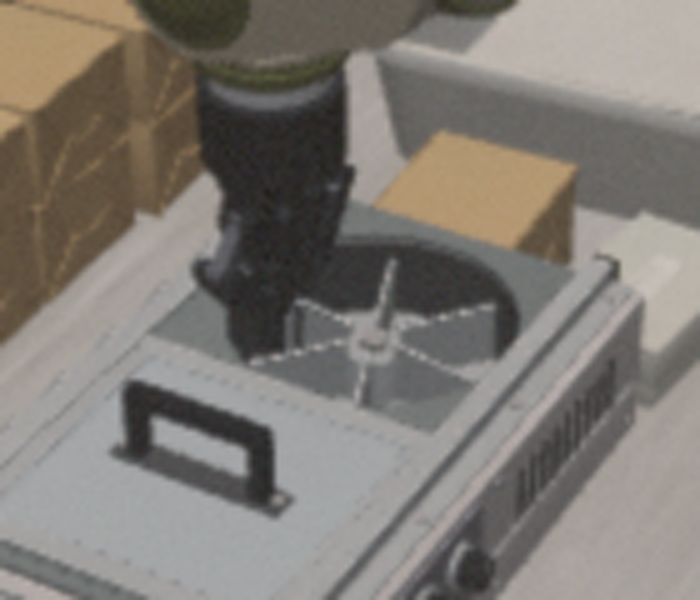

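The fingers are in the gap with no contact. Now the spin: push, then lift out.

Call:
send_rows:
  targets:
    - [0,0.44,0,0,0,0,0]
    - [0,1.2,0,0,0,0,0]
    - [0,1.25,-1.0,0,0,0,0]
    - [0,1.25,-2.0,0,0,0,0]

```text
time_s: 11.98
position: [0.6299, -0.0385, 0.1594]
tool_rot: [[1.0, -0.019, 0.0], [-0.019, -1.0, -0.0], [0.0, 0.0, -1.0]]
ft_force: [-0.3, 0.4, 0.9]
grip_width: -0.0002
```

Run:
```python
from h import *
s=status.observe();print(s["time_s"],s["position"],s["ft_force"])
L=[];t=[]
for i in range(40):
    t.append(status.observe()["time_s"]);L.append(vision.get_image("scene")[0][170:240,225:310,::-1])
np.savez("spin.npz",L=np.array(L),t=t)
tiles=[cv2.resize(x,(195,160)) for x in L[:6]+L[6:36:6]+L[-1:]]
cv2.imwrite("pics/spin.png",np.vstack([np.hstack(tiles[k:k+4]) for k in (0,4,8)]))
print(t[0],t[-1])
```

```text
11.975 [ 0.62990258 -0.038486    0.15936459] [-0.27936897  0.41400104  0.87591576]
11.975 13.925
```

View pics/spin.png

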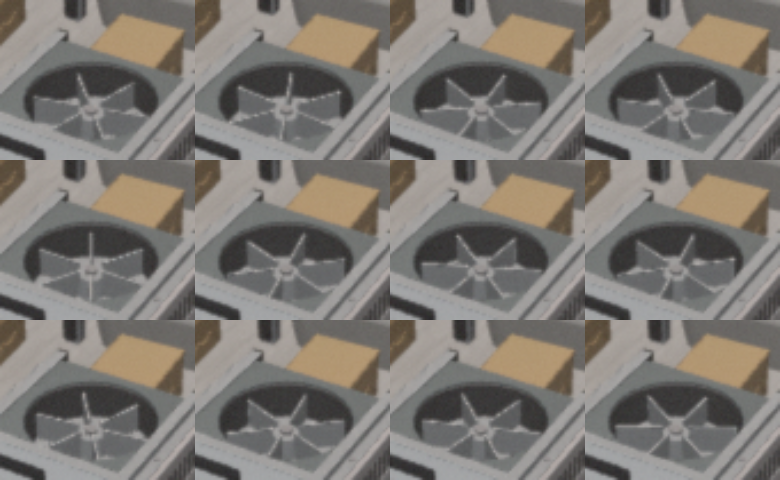

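```bash
cat > spin.py <<'E'
from h import *
def run(f):
    z=np.load(f);L=z["L"];t=z["t"];m=vision.camera_model("scene");K=m["camera_matrix"]
    th=np.radians(np.arange(0,360,1.));ph=[]
    mp=[]
    for r in (.035,.042,.05,.057,.064):
        w=np.stack([.591+r*np.cos(th),.0015+r*np.sin(th),0*th+.093,1+0*th]);q=K@(m["view"]@w)[:3];mp.append(q[:2]/q[2]-np.array([[225],[170]]))
    mp=np.array(mp)
    for x in L:
        g=cv2.cvtColor(x,cv2.COLOR_BGR2GRAY).astype(np.float32);g=cv2.GaussianBlur(g,(0,0),.6)-cv2.GaussianBlur(g,(0,0),4)
        s=cv2.remap(g,mp[:,0].astype(np.float32),mp[:,1].astype(np.float32),cv2.INTER_LINEAR).mean(0)
        ph.append(-np.angle(np.sum(s*np.exp(-6j*th))))
    a=np.degrees(np.unwrap(ph))/6
    return t,a
if __name__=="__main__":
    import sys
    t,a=run(sys.argv[1]);print(a.round(0));print("deg total",a[-1]-a[0],"rate rad/s",np.radians(np.diff(a))[[0,1,2,3,-3,-2,-1]]/.05)
E
python3 spin.py spin.npz
```

```text
[  12.   -7.  -27.  -44.  -62.  -81.  -98. -116. -133. -150. -167. -183.
 -201. -216. -232. -248. -264. -279. -294. -310. -325. -339. -354. -368.
 -383. -396. -409. -423. -438. -450. -463. -476. -489. -503. -514. -526.
 -538. -551. -563. -574.]
deg total -585.2295568519975 rate rad/s [-6.65245684 -6.68736646 -6.097077   -6.22629578 -4.37484896 -4.23101244
 -3.79258979]
```

By the images, the impeller turned 1.6 turns in 2 s after release and is still at about 3.8 rad/s. Next: shut the guard by pushing the handle from its left side with shut fingers.

Run:
```python
from h import *
print(go([.594,.207,.2]))
```

```text
(array([-0.805, -4.854, -0.852]), array([-0.   , -0.   ,  0.013]))
```

Call:
send_rows:
  targets:
    - [-0.1,-0.4,-0.8,0,0,0,0]
    - [-0.4,-1.5,-0.85,0,0,0,0]
    - [-0.6,-2.6,-0.85,0,0,0,0]
    - [-0.8,-3.7,-0.85,0,0,0,0]
    - [-0.8,-4.8,-0.85,0,0,0,0]

```text
time_s: 14.6
position: [0.5936, 0.2061, 0.2004]
tool_rot: [[1.0, -0.017, 0.0], [-0.017, -1.0, 0.0], [0.0, -0.0, -1.0]]
ft_force: [0.8, -0.1, 0.4]
grip_width: 0.0002
```

Call:
send_rows:
  targets:
    - [0,-0.05,0.3,0,0,0,0]
    - [0,-0.05,1.0,0,0,0,0]
    - [0,-0.05,1.5,0,0,0,0]
    - [0,-0.05,1.62,0,0,0,0]

```text
time_s: 15.1
position: [0.5936, 0.2059, 0.1171]
tool_rot: [[1.0, -0.018, -0.003], [-0.018, -1.0, -0.001], [-0.003, 0.001, -1.0]]
ft_force: [-0.4, 0.2, 0.2]
grip_width: 0.0001
```

Run:
```python
from h import *
s=status.observe();print(s["time_s"],s["position"],s["ft_force"])
p,d=vision.get_image("scene");cv2.imwrite("pics/s8.png",cv2.resize(p[150:290,160:320,::-1],None,fx=4,fy=4,interpolation=cv2.INTER_CUBIC))
```

```text
15.1 [0.59359084 0.20588315 0.11710307] [-0.37172663  0.18449368  0.21659934]
```

View pics/s8.png

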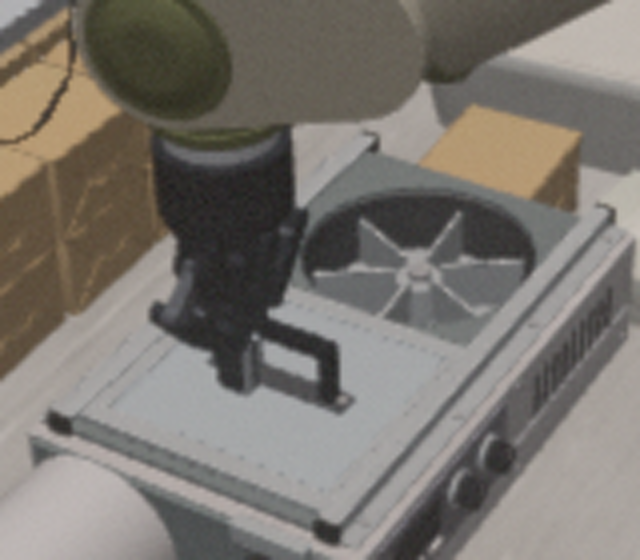

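The fingers are to the left of the bar and below its top. Pushing towards shut.

Call:
send_rows:
  targets:
    - [0,0.3,0,0,0,0,0]
    - [0,0.6,0,0,0,0,0]
    - [0,1.0,0,0,0,0,0]
    - [0,1.4,0,0,0,0,0]
    - [0,1.8,0,0,0,0,0]

```text
time_s: 15.78
position: [0.5927, 0.1152, 0.1191]
tool_rot: [[1.0, -0.018, 0.0], [-0.018, -1.0, -0.0], [0.0, 0.0, -1.0]]
ft_force: [1.1, 1.5, 1.2]
grip_width: -0.0001
```

Call:
send_rows:
  targets:
    - [0,0.4,0,0,0,0,0]
    - [0,0.8,0,0,0,0,0]
    - [0,1.2,0,0,0,0,0]
    - [0,1.5,0,0,0,0,0]
    - [0,1.7,0,0,0,0,0]

```text
time_s: 16.4
position: [0.5911, 0.0309, 0.1188]
tool_rot: [[1.0, -0.018, -0.0], [-0.018, -1.0, 0.0], [-0.0, -0.0, -1.0]]
ft_force: [-0.8, 1.7, -0.4]
grip_width: 0.0
```

Call:
send_rows:
  targets:
    - [0,0.08,0,0,0,0,0]
    - [0,0.16,0,0,0,0,0]
    - [0,0.24,0,0,0,0,0]

```text
time_s: 16.77
position: [0.5909, 0.0208, 0.1188]
tool_rot: [[1.0, -0.017, -0.0], [-0.017, -1.0, 0.002], [-0.0, -0.002, -1.0]]
ft_force: [1.5, 18.5, 0.6]
grip_width: 0.0
```

Call:
send_rows:
  targets:
    - [0,0.04,0,0,0,0,0]
    - [0,0.08,0,0,0,0,0]
    - [0,0.08,0,0,0,0,0]

```text
time_s: 17.15
position: [0.5909, 0.0209, 0.1189]
tool_rot: [[1.0, -0.015, 0.001], [-0.015, -1.0, 0.009], [0.0, -0.009, -1.0]]
ft_force: [1.3, 24.3, -0.1]
grip_width: 0.0001
```

Call:
send_rows:
  targets:
    - [0,-0.3,0,0,0,0,0]
    - [0,-0.7,-0.2,0,0,0,0]
    - [0,-0.8,-1.0,0,0,0,0]
    - [-0.6,-0.8,-2.0,0,0,0,0]
    - [-1.5,-0.8,-2.4,0,0,0,0]

```text
time_s: 17.77
position: [0.5171, 0.0575, 0.2421]
tool_rot: [[1.0, -0.017, 0.006], [-0.017, -1.0, -0.001], [0.006, 0.001, -1.0]]
ft_force: [-1.2, 0.7, -0.8]
grip_width: 0.0
```

Run:
```python
from h import *
s=status.observe();print(s["time_s"],s["position"],s["ft_force"])
p,d=vision.get_image("scene");cv2.imwrite("pics/s9.png",cv2.resize(p[150:345,130:380,::-1],None,fx=3,fy=3,interpolation=cv2.INTER_CUBIC))
p,d=vision.get_image("wrist");cv2.imwrite("pics/w9.png",p[:,:,::-1])
P=cloud("wrist",d,s);m=(P[...,2]>.15)&(P[...,2]<.165)&(abs(P[...,0]-.59)<.05)&(abs(P[...,1])<.04)
q=P[m];print(len(q),q.mean(0))
for l in ["gift_box","tape_ring","small_box"]:
    for r in vision.masks_of("top",l)[:1]: print(l,r["p"],r["extent"])
```

```text
17.775 [0.51709054 0.05754546 0.24214217] [-1.23815782  0.73420728 -0.7954806 ]
1901 [0.59497031 0.0018873  0.15392493]
gift_box 0.88 [315.1, 216.7, 363.2, 244.5]
tape_ring 0.64 [184.1, 253.5, 217.5, 293.9]
small_box 0.95 [318.3, 175.8, 357.0, 207.9]
```

View pics/s9.png

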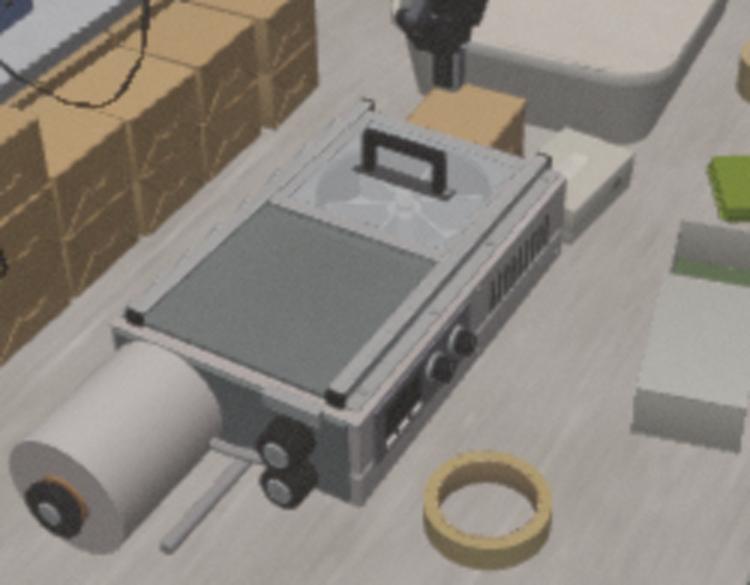

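View pics/w9.png

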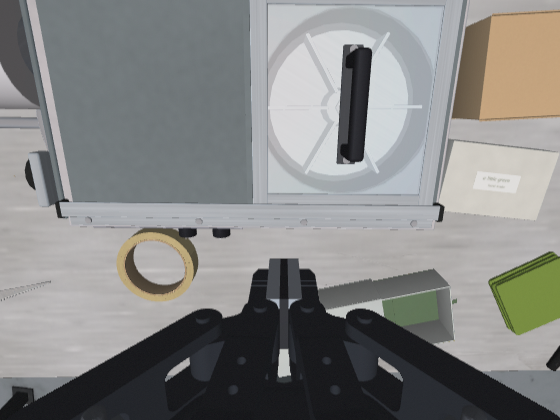

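The guard covers the well, with the handle at y≈0.002 as computed for shut. The boxes and tape look unmoved and the tool is clear, so I'm handing in.

```bash
python3 -c "
from rig import env,status
print(status.observe()['qvel'].round(2),env.close_job())"
```

```text
the job is handed in; nothing more can be done
[-0.28  1.63 -0.1   0.07 -0.04 -0.14] None
```

The guard was slid fully open, the impeller spun by hand, and the guard slid fully shut again. I handed the job in at about 18 s.

- **Open:** I pulled the guard open by its handle until it met the stop (about 49 N on the wrist). After I let go, the camera put the handle 2–4 mm short of that. I pushed it home with shut fingers until it stopped at 40 N. My first attempt at this missed because the shut fingertips end about 17 mm above the reported TCP, so the fingers passed over the bar.
- **Spin:** The pictures showed the impeller making about 1.6 turns clockwise in the 2 s after the fingers were out. It was still turning at about 3.8 rad/s.
- **Shut:** I pushed the handle until it stopped at about 24 N. The two end positions fit the 165 mm travel, and the last pictures show the guard over the well with the handle at y ≈ 0.002 m, as expected.
- **Things around the machine:** They look unmoved in the last scene picture. The final network check on them used an older top picture, so it adds nothing.

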